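# Load two drone arm booms into the V-block jig

## Task

Lift the white case out of the V-block jig and set it upright in the low grey tray. Then gently lower the long boom, and after it the short boom, into their pairs of V-notches in the jig (long boom in the widely spaced pair, short boom in the closer pair), each with its fat sleeve in the deep notch and its thin tube in the shallow one so that it sits level. Last, swing the jig's keeper bar a quarter turn to its stop so that it lies across both booms, and leave the other things on the bench where they are.

Things in the scene. Friction and masses are not known exactly. Their poses are not given: they have to be found in the camera images.
- jig: Fixed jig: dark steel plate 190 (x) x 170 (y) x 12 mm, four aluminium V-blocks (14 mm thick, tops 52 to 55 mm above the bench), a keeper in the middle. Origin: centre of the underside, on the bench; z up. Two lanes run along its y, at x = +70 mm (long boom) and -70 mm (short boom), each with a deep and a shallow 90 degree notch. A boom put in the wrong way round slopes about 0.1 rad.
- long_rest (a point): Where the long boom's origin lies when seated: jig x +70, y 0, z 50 mm (axes as the jig). Its x axis (sleeve to tip) then points along jig +y. Deep notch (40 mm wide, bottom 32 mm above the bench) centred at jig y = -72 mm; shallow notch (32 mm wide, bottom 39 mm above the bench) at y = +48 mm.
- short_rest (a point): Where the short boom's origin lies when seated: jig x -70, y 0, z 50 mm (axes as the jig). Its x axis (sleeve to tip) then points along jig -y. Deep notch (40 mm wide, bottom 32 mm above the bench) centred at jig y = +50 mm; shallow notch (32 mm wide, bottom 39 mm above the bench) at y = -33 mm.
- keeper (a joint): Angle of the steel keeper bar (174 x 14 x 10 mm, 70 to 80 mm above the bench) about the upright axis through the jig's origin. At 0 it lies along jig y between the lanes; it grows anticlockwise seen from above to its stop at 1.57 rad, across both lanes, 7 mm above seated sleeves. Starts at 0 to 0.25. Light friction (about 1 N at the tab); stays where left.
- keeper_tab (a point): Top centre of the keeper's round upright tab (14 mm diameter, from 80 to 112 mm above the bench), 77 mm from the pivot; at keeper angle 0 it is on the jig's +y side, at the stop on the jig's -x side, over the short lane. It may be pinched and led round, or pushed.
- long_boom: Loose drone boom, 190 mm long, about 0.16 kg, lying on the bench. Origin: middle of its length, on its axis, 13 mm above the bench. x runs from fat end to tip: aluminium sleeve 26 mm diameter from x = -95 to -30, black tube 16 mm diameter from -30 to +67, black square block 26 x 26 mm from +67 to +95 mm. Balances about at its origin, where the tube can be gripped.
- short_boom: Loose boom like the long one but 150 mm long, about 0.12 kg: sleeve 26 mm diameter from x = -75 to -25 mm, tube 16 mm diameter from -25 to +52 mm, square block 26 x 26 mm from +52 to +75 mm. Origin: middle of its length, on its axis, 13 mm above the bench as it lies; x axis from sleeve to tip. Balances about at its origin.
- case: White closed plastic case 44 (x) x 64 (y) x 62 mm tall, about 0.12 kg, standing loose on the jig's plate (12 mm above the bench) between the V-blocks of the long lane, in the way of the long boom. Best gripped across its 44 mm, near its top. Origin: centre of its underside; z up.
- tray: Fixed low grey tray, 130 (x) x 110 (y) x 20 mm tall outside, 4 mm walls, open at the top, floor 4 to 5 mm above the bench. Origin: centre of its underside. It stands at the left or right end of the work area.
- supply: Grey bench power supply 120 x 100 x 85 mm tall, fixed, at the other end from the tray. Origin: centre of its underside. Bystander.
- tape: Bystander: roll of blue tape lying flat, 100 mm diameter, 24 mm tall; origin at the centre of its underside.
- spool: Bystander: solder spool standing, 48 mm diameter, 38 mm tall; origin at the centre of its underside.
- jar: Bystander: clear jar, 48 mm diameter, 55 mm tall; origin at the centre of its underside.
- pliers: Bystander: pliers lying flat, about 135 mm long, 12 mm tall; origin at the pivot, on the bench.
- driver: Bystander: black power screwdriver lying, 200 mm long, 41 mm tall; origin on the bench under its body.
- wrench: Bystander: wrench lying flat, 150 mm long; origin on its underside.
- fuse_box: Bystander: clear box 60 x 50 x 30 mm tall; origin at the centre of its underside.
Mind the look-alikes: they are no part of the job. Leave any brown or red look-alike of the long_boom alone. Leave any yellow look-alike of the short_boom alone.

How it is judged:
By the outcome, as a careful person would: the job done as asked, in the order asked, and still so for the second after the job is handed in, with the robot touching nothing.
It also fails if it takes over 72 s, if anything falls off the work surface, if the arm or the gripper's body presses on something with over 40 N, if the wrist force passes 120 N, or if a joint passes its speed limit or range.

## Robot

A 6-joint arm with a two-finger parallel gripper is mounted at the origin on the work surface. World frame = base frame: x ahead of the robot, y to its left, z up, the work surface at z = 0. Lengths are in mm, angles in rad, forces in N, time in s.
With the tool pointing down it reaches from about 350 to 775 mm from the base axis. Payload 7.3 kg.
Tool frame: the origin (TCP) lies midway between the tips of the shut fingers; the grasp point (between the pads) lies 19 mm behind it; z points along the fingers, y is the line along which they close (so a half turn about z gives the same grasp; the last joint's range is limited). The gripper opens to 92 mm and grips with 3 to 60 N. Pads are 19 mm wide; open, the fingers measure 130 mm over their backs; the gripper's body (75 mm by 190 mm) begins 47 mm behind the grasp point.
Start: joints at [1.125, 0.342, 1.524, -0, 1.275, -0.146], TCP at [155.033, 501.607, 226.741] pointing down, gripper open.
Joint ranges: [-2.53, 2.53], [-0.77, 2.02], [0.04, 2.7], [-1, 4.14], [0.28, 2.66], [-3.11, 3.11]. Speed limits (rad/s): [2.57, 2.57, 3.14, 3.14, 3.14, 3.14].

## Interface

Orientations are given as [roll, pitch, yaw] about the fixed x, y, z axes, in that order (R = Rz(yaw) Ry(pitch) Rx(roll)).
In Python, from plant import bot gives the robot as it stands.
- The arm moves only by the tool servo_tool, never from a script. Its argument "deltas" is a list of rows, each a list of 2 entries, a list of its own where there are three numbers: the shift along the tool's x, y, z in m, then the turn, a rotation vector about the tool's x, y, z in degrees. A call has 1 to 20 rows; each row shifts and turns the commanded pose from where the row before left it, along the tool's axes as they then stand; what a row does not reach is not made up. A row lasts 1/8 s, in which the tool goes at most 62.5 mm and 10.7 degrees, less where a joint would pass 70% of its speed; a pose out of reach is approached as far as the arm can. A call with a gripper value outside its range is refused whole. "fingers" is the opening, from 0 (shut) to 1 (fully open), set as the call begins (left out, the last holds). The fingers move at their own pace and stop on an object; the grip force is fixed at half the most. Time passes only in rows, so rows that do not move let the fingers close. It gives the time, the measured TCP pose, the force, the opening and the grip force at its end, in the units of the state.
- bot.get_obs(): the state, without advancing time (a new reading comes with each control period).
- bot.capture(name): name is "scene" or "top"; returns the picture (480x640x3 uint8, red, green, blue); there is no depth.
- bot.camera_model(name): a dict with "mtx" (3x3 intrinsics, pixels), "xyz" and "rotation" of the camera in the world. Camera axes: x right, y down, z forward; pixel columns grow to the right and rows downward; lengths in mm; the calibration is good to about 2 mm. A picture is of the moment at which its call begins. camera_model takes no time and is no camera call.
- bot.close_job(): hands the job in; it is judged then, once.
The state is a dict: "time": time; "joint_positions": joint angles; "dq": joint speeds; "tau": joint torques, N m; "tool_pos": TCP position; "tcp_rot": TCP orientation; "contact_force": force on the tool from outside, world axes, zero at the start; "moment": the same for the moment, N m; "grip_width": finger opening in mm; "finger_force": force on a finger pad.
Only numpy, scipy, OpenCV 4.12 (cv2) and the standard library are available. Lean on these libraries where they do the work, as an engineer would, in place of code of your own. Each camera call takes 0.05 s, during which the arm holds its last target. There are 200 camera calls.

## Working session

There is one attempt and no reset: what is moved stays moved. The work goes in short steps, Python scripts to look and compute and a tool call to move; the robot and the scene stay as the last step left them, time stands still between calls to the robot, and variables do not carry over. Pictures are saved under pics/ and viewed, at most 10 in all, crops included, and the job is handed in when it is done.

Besides the shell and the picture viewer there is one more tool, called by a JSON object that holds its "fn" and its "kwargs", one argument or row to a line. servo_tool: Moves the arm, as the interface text tells. Its arguments: {"type":"object","properties":{"deltas":{"type":"array"},"fingers":{"type":"number"}},"required":["deltas"]}

```bash
mkdir -p pics; ls; python3 - <<'E'
from plant import bot
import cv2
o=bot.get_obs(); print({k:o[k] for k in('time','tool_pos','tcp_rot','grip_width','contact_force')})
for n in('scene','top'):
    im=bot.capture(n); cv2.imwrite(f'pics/{n}0.png',im[:,:,::-1]); m=bot.camera_model(n); print(n,m)
E
```

```text
pics
{'time': 0.0, 'tool_pos': array([154.85020588, 501.20245947, 226.03253273]), 'tcp_rot': array([-3.14001711e+00, -2.36622676e-04,  2.84180920e+00]), 'grip_width': 92.06746989519469, 'contact_force': array([-0.00493741, -0.05196052,  0.34624765])}
scene {'mtx': array([[536.60770035,   0.        , 320.00283966],
       [  0.        , 536.60770035, 239.18189451],
       [  0.        ,   0.        ,   1.        ]]), 'xyz': array([1483.19265082,  499.01174956,  907.23685179]), 'rotation': array([-2.21660969, -0.00285883,  2.04196615])}
top {'mtx': array([[574.15971957,   0.        , 311.22263309],
       [  0.        , 574.15971957, 238.12697914],
       [  0.        ,   0.        ,   1.        ]]), 'xyz': array([ 341.90367157,  -17.91837068, 1747.34008763]), 'rotation': array([-3.02451839,  0.01392139, -1.55607397])}
```

View pics/scene0.png

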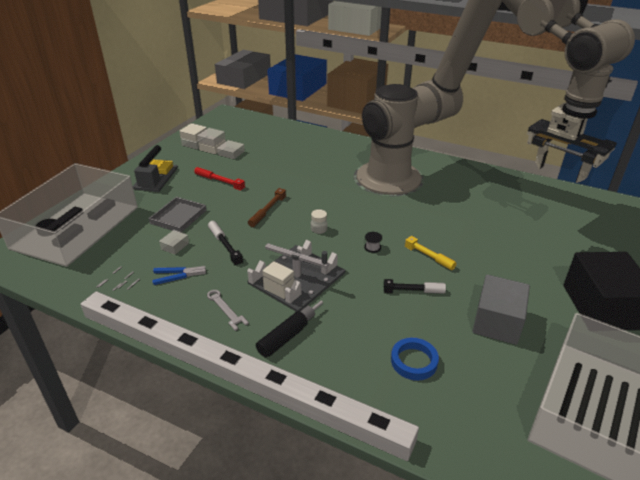

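View pics/top0.png

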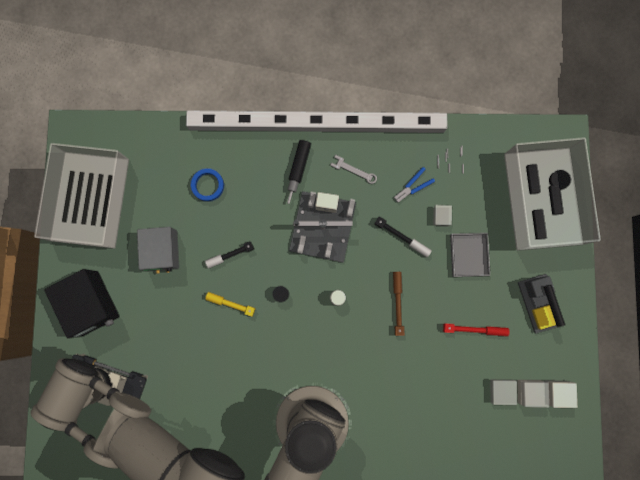

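Candidates for the long boom (top view): white/black (403,237), brown (398,303), red (476,330). For the short boom: white/black (229,255), yellow (231,304). By the description, I choose the two white/black ones. The case is white, at (327,202), and the tray is at (470,255), on the right.

```bash
python3 - <<'E'
import cv2,numpy as np
t=cv2.imread('pics/top0.png');s=cv2.imread('pics/scene0.png')
a=cv2.resize(t[180:285,195:445],(800,336),interpolation=cv2.INTER_CUBIC)
b=cv2.resize(s[215:315,200:460],(800,262)[:1]+(262,),interpolation=cv2.INTER_CUBIC)
im=np.vstack([a,b]); im=np.clip(im.astype(float)*1.5,0,255).astype('uint8')
cv2.imwrite('pics/crop1.png',im)
E
```

```text
(no output)
```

View pics/crop1.png

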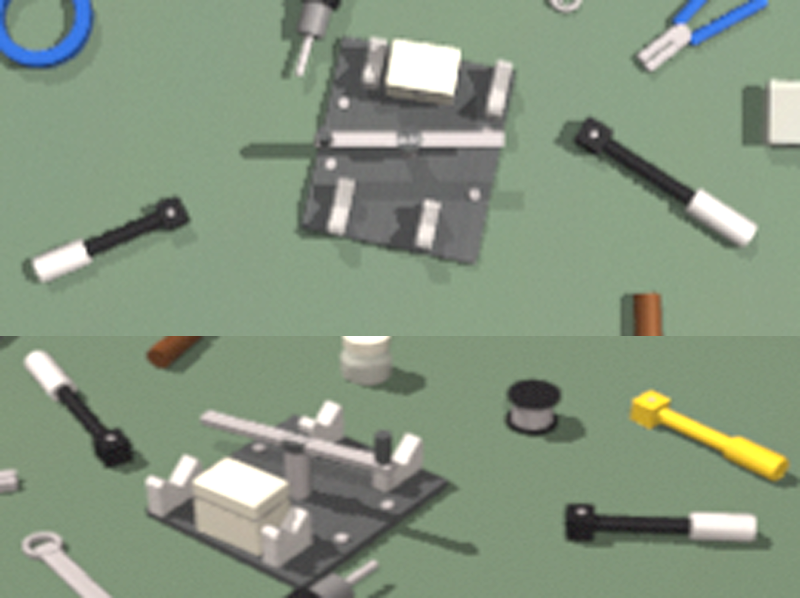

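The crop shows both white/black booms as described. The case (425,70 in the crop) stands in the +x lane between the V-blocks. The keeper lies along jig y with its tab on the left end (322,137), and the jig's +x points roughly up the picture. Next I measure.

```bash
cat > h.py <<'E'
import cv2,numpy as np
from scipy.spatial.transform import Rotation as R
from plant import bot
def cam(n):
    m=bot.camera_model(n); return m['mtx'],np.array(m['xyz']),R.from_euler('xyz',m['rotation']).as_matrix()
def ray(n,uv,z):
    K,c,M=cam(n); uv=np.atleast_2d(uv).astype(float)
    d=np.c_[uv,np.ones(len(uv))]@np.linalg.inv(K).T@M.T
    return c+d*((z-c[2])/d[:,2])[:,None]
def proj(n,p):
    K,c,M=cam(n); q=(np.atleast_2d(p)-c)@M@K.T; return q[:,:2]/q[:,2:]
def feats(im):
    hsv=cv2.cvtColor(im,cv2.COLOR_BGR2HSV); g=im[:,:,1].astype(int)-(im[:,:,0].astype(int)+im[:,:,2])//2
    return hsv,g
def biggest(m,box):
    x0,y0,x1,y1=box; k=np.zeros_like(m); k[y0:y1,x0:x1]=m[y0:y1,x0:x1]
    n,l,st,ce=cv2.connectedComponentsWithStats(k.astype('uint8'))
    i=1+np.argmax(st[1:,4]); return l==i,ce[i],st[i,4]
def boomfit(n,im,box):
    hsv,g=feats(im); m=(g<6)   # not green
    mk,c,a=biggest(m,box); ys,xs=np.nonzero(mk)
    P=ray(n,np.c_[xs,ys],13)[:,:2]
    r=cv2.minAreaRect(P.astype(np.float32)); bx=cv2.boxPoints(r)
    e=[(bx[i]+bx[(i+1)%4])/2 for i in range(4)]
    l0=np.linalg.norm(e[0]-e[2]); l1=np.linalg.norm(e[1]-e[3])
    A,B=(e[0],e[2]) if l0>l1 else (e[1],e[3])
    V=hsv[ys,xs,2].astype(float); w=P[V>140].mean(0)
    if np.linalg.norm(A-w)>np.linalg.norm(B-w): A,B=B,A
    d=B-A; return (A+B)/2,np.degrees(np.arctan2(d[1],d[0])),max(l0,l1),min(l0,l1),a
E
python3 - <<'E'
from h import *
t=cv2.imread('pics/top0.png');s=cv2.imread('pics/scene0.png')
print('g bench',feats(t)[1][280,370],feats(t)[1][262,250])
for nm,bt,bs in(('long',(368,210,440,262),(200,215,250,270)),('short',(198,236,260,272),(378,274,452,300))):
    print(nm,'top',boomfit('top',t,bt),'\n  scene',boomfit('scene',s,bs))
hsv,g=feats(t)
# jig plate
m=(g<6)&(hsv[:,:,2]<85); k=np.zeros(m.shape,'uint8'); k[190:265,286:358]=m[190:265,286:358]
k=cv2.morphologyEx(k,cv2.MORPH_OPEN,np.ones((2,2),'uint8'))
ys,xs=np.nonzero(k); P=ray('top',np.c_[xs,ys],12)[:,:2].astype(np.float32)
print('jig rect',cv2.minAreaRect(P)); h=cv2.convexHull(np.c_[xs,ys].astype(np.int32))[:,0]; print(cv2.approxPolyDP(h,4,True)[:,0].tolist(),ray('top',cv2.approxPolyDP(h,4,True)[:,0],12)[:,:2].round())
# case top
m=(g<8)&(hsv[:,:,2]>150); mk,c,a=biggest(m,(312,190,342,212)); ys,xs=np.nonzero(mk); print('case',c,a,cv2.minAreaRect(ray('top',np.c_[xs,ys],74)[:,:2].astype(np.float32)))
# tray
m=(g<4); mk,c,a=biggest(m,(445,225,498,285)); ys,xs=np.nonzero(mk); print('tray',c,a,cv2.minAreaRect(ray('top',np.c_[xs,ys],20)[:,:2].astype(np.float32)))
# keeper bar
m=(g<8)&(hsv[:,:,2]>110); mk,c,a=biggest(m,(297,217,354,232)); ys,xs=np.nonzero(mk); print('keeper',c,a,cv2.minAreaRect(ray('top',np.c_[xs,ys],80)[:,:2].astype(np.float32)))
E
```

```text
g bench 16 16
long top (array([ 553.3305 , -267.33447], dtype=float32), np.float32(57.063686), np.float32(190.6167), np.float32(28.293444), np.int32(431)) 
  scene (array([ 552.22144, -267.33774], dtype=float32), np.float32(56.84896), np.float32(218.31833), np.float32(31.754572), np.int32(397))
short top (array([491.66797, 259.46368], dtype=float32), np.float32(-65.82293), np.float32(151.02773), np.float32(26.96674), np.int32(337)) 
  scene (array([489.43854, 258.85168], dtype=float32), np.float32(-64.51355), np.float32(154.23729), np.float32(48.74966), np.int32(540))
jig rect ((579.6586303710938, -24.820114135742188), (172.59266662597656, 189.37271118164062), 78.97537994384766)
[[349, 202], [352, 220], [344, 262], [290, 251], [303, 193]] [[ 659. -105.]
 [ 603. -114.]
 [ 474.  -91.]
 [ 505.   73.]
 [ 685.   37.]]
case [317. 205.] 6 ((637.1436767578125, -7.3225202560424805), (12.630118370056152, 4.204339981079102), 45.340415954589844)
tray [469.73462986 254.56273526] 1594 ((501.9931945800781, -468.3220520019531), (129.05569458007812, 113.04375457763672), 2.3822991847991943)
keeper [325.95180723 222.99598394] 249 ((584.345458984375, -32.965675354003906), (14.80419921875, 155.43836975097656), 0.7311828136444092)
```

```bash
python3 - <<'E'
from h import *
S=4
t0=cv2.imread('pics/top0.png')
def up(im): return cv2.resize(im,None,fx=S,fy=S,interpolation=cv2.INTER_CUBIC)
t=up(t0); hsv,g=feats(t); V=hsv[:,:,2]
def pts(mk):
    ys,xs=np.nonzero(mk); return np.c_[(xs+.5)/S-.5,(ys+.5)/S-.5]
def rect(n,mk,z): return cv2.minAreaRect(ray(n,pts(mk),z)[:,:2].astype(np.float32))
b=lambda *a:tuple(S*i for i in a)
# plate: hull of not-green, excluding upper area
m=(g<8)&(V<85); k=np.zeros(m.shape,bool); k[192*S:265*S,286*S:358*S]=m[192*S:265*S,286*S:358*S]
k=cv2.morphologyEx(k.astype('uint8'),cv2.MORPH_OPEN,np.ones((7,7)));print('plate',rect('top',k,12))
c0=np.array([580.,-25]);a=np.radians(-11);Rj=np.array([[np.cos(a),-np.sin(a)],[np.sin(a),np.cos(a)]])
for (x,y) in((70,-72),(70,48),(-70,50),(-70,-33)):
    w=c0+Rj@[x,y]; u=proj('top',[*w,45])[0]; bx=[int(S*(u[0]-9)),int(S*(u[1]-11)),int(S*(u[0]+9)),int(S*(u[1]+11))]
    if x>0: # keep off the case
        cx=S*327; 
    mk,c,ar=biggest((V>125),bx); uv=pts(mk).mean(0); r=rect('top',mk,50)
    print('block',x,y,'px',uv.round(1),'jig',(Rj.T@(np.array(r[0])-c0)).round(1),np.round(r[1],1),round(r[2],1))
m=(V>195); mk,c,ar=biggest(m,b(312,190,342,213)); print('case',pts(mk).mean(0),rect('top',mk,74),V[204*S:208*S:S,327*S:331*S:S])
m=(V>110)&(g<8); mk,c,ar=biggest(m,b(297,217,356,232)); print('keeper',rect('top',mk,80))
# dark tab
m=(V<60); mk,c,ar=biggest(m,b(294,217,303,230)); print('tab',ray('top',pts(mk).mean(0),105),ar/16)
# scene: plate corners, case top
s=up(cv2.imread('pics/scene0.png'));hsv,g=feats(s);V=hsv[:,:,2]
m=(g<6); mk,c,ar=biggest(m,b(240,236,350,310)); h=cv2.convexHull(pts(mk).astype(np.float32)); p=cv2.approxPolyDP(h,3,True)[:,0]; print('sc hull',p.round(1).tolist())
m=(V>170); mk,c,ar=biggest(m,b(258,260,298,280)); print('case sc',pts(mk).mean(0),rect('scene',mk,74))
cj=np.array([[95,85],[95,-85],[-95,-85],[-95,85]])@Rj.T+c0
print('exp sc corners',proj('scene',np.c_[cj,np.full(4,12)]).round(1).tolist()); print('exp pivot end',proj('top',[*c0,80]))
E
```

```text
plate ((582.3126831054688, -21.482940673828125), (174.17739868164062, 191.4878692626953), 79.09256744384766)
block 70 -72 px [350.8 206.6] jig [ 72.9 -70.7] [14.7 50.5] 78.0
block 70 48 px [318.2 199.6] jig [74.8 30.6] [45.7 14.2] 0.7
block -70 50 px [301.2 244. ] jig [-67.2  51. ] [14.7 48.3] 77.5
block -70 -33 px [328.4 249.4] jig [-66.9 -31. ] [14.3 42.1] 79.1
case [326.99910532 200.31473671] ((651.7153930664062, -36.86756896972656), (59.03217315673828, 38.10525894165039), 81.49122619628906) [[205 206 206 205]
 [204 204 205 204]
 [207 208 207 206]
 [196 199 202 204]]
keeper ((584.6732177734375, -32.20850372314453), (16.961315155029297, 157.63412475585938), 0.4560222923755646)
tab [[568.82911212  48.25413458 105.        ]] 23.375
sc hull [[344.8999938964844, 271.1000061035156], [314.3999938964844, 309.3999938964844], [293.3999938964844, 309.3999938964844], [247.60000610351562, 282.3999938964844], [247.39999389648438, 269.1000061035156], [267.3999938964844, 243.10000610351562], [308.1000061035156, 240.10000610351562], [335.6000061035156, 253.39999389648438]]
case sc [277.44304798 270.43710469] ((653.8899536132812, -35.44340515136719), (60.76383590698242, 42.58232498168945), 81.63306427001953)
exp sc corners [[298.5, 308.4], [246.7, 279.1], [295.2, 243.1], [345.5, 267.8]]
exp pivot end [[322.74937229 223.9329478 ]]
```

```bash
cat >> h.py <<'E'
def go(*wps):
    """each wp (x,y,z,yawdeg): prints turn about tool z [deg], then tool-frame shift [mm] after that turn"""
    o=bot.get_obs(); p=np.array(o['tool_pos']); y=np.degrees(o['tcp_rot'][2]); print('t',round(o['time'],2),'at',p.round(1),'yaw',round(y,1),'rp',np.degrees(o['tcp_rot'][:2]).round(2),'F',np.round(o['contact_force'],1),'w',round(o['grip_width'],1),'q6',round(o['joint_positions'][5],2))
    for w in wps:
        turn=-((w[3]-y+180)%360-180); M=R.from_euler('xyz',[180,0,w[3]],degrees=True).as_matrix()
        d=M.T@(np.array(w[:3])-p); print(w,'turn',round(turn,1),'shift',d.round(1)); p=np.array(w[:3],float); y=w[3]
E
python3 -c "
from h import *
go((652.5,-36,226,81),(652.5,-36,100,81),(652.5,-36,42,81),(652.5,-36,140,81),(502,-468,140,90),(502,-468,60,90),(502,-468,36,90))"
```

```text
t 0.1 at [154.9 501.3 226.1] yaw 162.8 rp [-1.7992e+02 -1.0000e-02] F [-0.7  0.3 -0.2] w 91.9 q6 -0.15
(652.5, -36, 226, 81) turn 81.8 shift [-4.528e+02  5.755e+02  1.000e-01]
(652.5, -36, 100, 81) turn 0 shift [  0.  -0. 126.]
(652.5, -36, 42, 81) turn 0 shift [ 0. -0. 58.]
(652.5, -36, 140, 81) turn 0 shift [  0.   0. -98.]
(502, -468, 140, 90) turn -9 shift [-432.  -150.5   -0. ]
(502, -468, 60, 90) turn 0 shift [ 0. -0. 80.]
(502, -468, 36, 90) turn 0 shift [ 0. -0. 24.]
```

{"fn": "servo_tool", "kwargs": {
  "deltas": [
    [[0, 0, 0], [0, 0, 10.2]],
    [[0, 0, 0], [0, 0, 10.2]],
    [[0, 0, 0], [0, 0, 10.2]],
    [[0, 0, 0], [0, 0, 10.2]],
    [[0, 0, 0], [0, 0, 10.2]],
    [[0, 0, 0], [0, 0, 10.2]],
    [[0, 0, 0], [0, 0, 10.2]],
    [[0, 0, 0], [0, 0, 10.4]],
    [[-0.033, 0.042, 0], [0, 0, 0]],
    [[-0.033, 0.042, 0], [0, 0, 0]],
    [[-0.033, 0.042, 0], [0, 0, 0]],
    [[-0.033, 0.042, 0], [0, 0, 0]],
    [[-0.033, 0.042, 0], [0, 0, 0]],
    [[-0.033, 0.042, 0], [0, 0, 0]],
    [[-0.033, 0.042, 0], [0, 0, 0]],
    [[-0.033, 0.042, 0], [0, 0, 0]],
    [[-0.033, 0.042, 0], [0, 0, 0]],
    [[-0.033, 0.042, 0], [0, 0, 0]],
    [[-0.033, 0.042, 0], [0, 0, 0]],
    [[-0.033, 0.042, 0], [0, 0, 0]]
  ],
  "fingers": 0.7
}}

```text
time: 2.6
tool_pos: [591.9, 30.3, 226.3]
tcp_rot: [-3.141, -0.0, 1.414]
contact_force: [0.5, -0.1, 0.8]
grip_width: 64.5
finger_force: 0.0
```

```bash
python3 -c "
from h import *
go((652.5,-36,120,81))"
```

```text
t 2.6 at [591.9  30.3 226.3] yaw 81.0 rp [-1.7996e+02 -1.0000e-02] F [ 0.5 -0.1  0.8] w 64.5 q6 0.08
(652.5, -36, 120, 81) turn 0.0 shift [-56.   70.2 106.3]
```

{"fn": "servo_tool", "kwargs": {
  "deltas": [
    [[-0.028, 0.035, 0], [0, 0, 0]],
    [[-0.028, 0.035, 0.02], [0, 0, 0]],
    [[0, 0, 0.04], [0, 0, 0]],
    [[0, 0, 0.036], [0, 0, 0]],
    [[0, 0, 0], [0, 0, 0]],
    [[0, 0, 0], [0, 0, 0]]
  ]
}}

```text
time: 3.35
tool_pos: [652.2, -34.4, 132.1]
tcp_rot: [3.14, -0.0, 1.414]
contact_force: [0.8, 0.3, 0.8]
grip_width: 64.4
finger_force: 0.0
```

```bash
python3 - <<'E'
from h import *
t=bot.capture('top')[:,:,::-1]; s=bot.capture('scene')[:,:,::-1]
a=cv2.resize(t[170:270,270:400],(520,400),interpolation=cv2.INTER_CUBIC); b=cv2.resize(s[200:320,220:360],(467,400)[:1]+(400,),interpolation=cv2.INTER_CUBIC)[:,:280+187]
im=np.hstack([cv2.resize(a,(390,300)),cv2.resize(b,(350,300))]); cv2.imwrite('pics/c2.png',np.clip(im*1.5,0,255).astype('uint8'))
go((652.5,-36,42,81))
E
```

```text
t 3.45 at [652.6 -34.4 132.9] yaw 81.0 rp [179.79  -0.  ] F [-0.8 -0.5  0.1] w 64.2 q6 -0.01
(652.5, -36, 42, 81) turn 0.0 shift [-1.6  0.2 90.9]
```

View pics/c2.png

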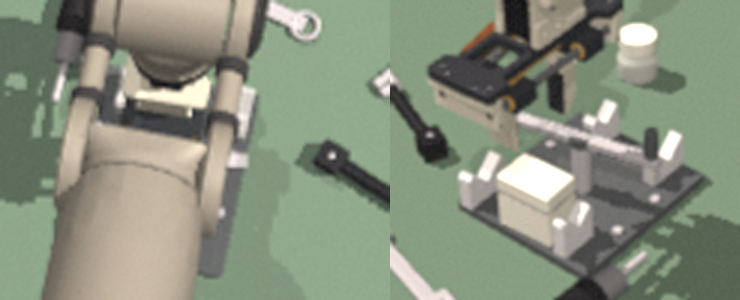

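{"fn": "servo_tool", "kwargs": {
  "deltas": [
    [[-0.001, 0, 0.03], [0, 0, 0]],
    [[0, 0, 0.03], [0, 0, 0]],
    [[0, 0, 0.015], [0, 0, 0]],
    [[0, 0, 0.013], [0, 0, 0]],
    [[0, 0, 0], [0, 0, 0]],
    [[0, 0, 0], [0, 0, 0]]
  ]
}}

```text
time: 4.2
tool_pos: [652.0, -35.5, 43.7]
tcp_rot: [3.14, -0.0, 1.414]
contact_force: [-0.4, -0.5, -0.2]
grip_width: 64.1
finger_force: 0.0
```

{"fn": "servo_tool", "kwargs": {
  "deltas": [
    [[0, 0, 0], [0, 0, 0]],
    [[0, 0, 0], [0, 0, 0]],
    [[0, 0, 0], [0, 0, 0]],
    [[0, 0, 0], [0, 0, 0]]
  ],
  "fingers": 0.3
}}

```text
time: 4.7
tool_pos: [651.6, -35.5, 43.2]
tcp_rot: [3.141, -0.0, 1.414]
contact_force: [-0.0, -0.5, 2.8]
grip_width: 43.5
finger_force: 30.0
```

{"fn": "servo_tool", "kwargs": {
  "deltas": [
    [[0, 0, -0.01], [0, 0, 0]],
    [[0, 0, -0.02], [0, 0, 0]],
    [[0, 0, -0.035], [0, 0, 0]],
    [[0, 0, -0.032], [0, 0, 0]],
    [[0, 0, 0], [0, 0, -5.5]],
    [[0, 0, 0], [0, 0, -5.5]],
    [[-0.02, -0.008, 0], [0, 0, 0]],
    [[-0.043, -0.0165, 0], [0, 0, 0]],
    [[-0.043, -0.0165, 0], [0, 0, 0]],
    [[-0.043, -0.0165, 0], [0, 0, 0]],
    [[-0.043, -0.0165, 0], [0, 0, 0]],
    [[-0.043, -0.0165, 0], [0, 0, 0]],
    [[-0.043, -0.0165, 0], [0, 0, 0]],
    [[-0.043, -0.0165, 0], [0, 0, 0]],
    [[-0.043, -0.0165, 0], [0, 0, 0]],
    [[-0.043, -0.0165, 0], [0, 0, 0]],
    [[-0.02, -0.008, 0], [0, 0, 0]],
    [[0, 0, 0], [0, 0, 0]],
    [[0, 0, 0], [0, 0, 0]]
  ]
}}

```text
time: 7.08
tool_pos: [502.4, -466.7, 139.6]
tcp_rot: [-3.142, -0.001, 1.607]
contact_force: [0.1, 0.7, -0.7]
grip_width: 43.8
finger_force: 30.0
```

```bash
python3 -c "
from h import *
go((502,-468,60,92),(502,-468,37,92))"
```

```text
t 7.08 at [ 502.4 -466.7  139.6] yaw 92.0 rp [-1.8e+02 -6.0e-02] F [ 0.1  0.7 -0.7] w 43.8 q6 -0.9
(502, -468, 60, 92) turn 0.0 shift [-1.3 -0.4 79.6]
(502, -468, 37, 92) turn 0 shift [ 0. -0. 23.]
```

{"fn": "servo_tool", "kwargs": {
  "deltas": [
    [[0, 0, 0.03], [0, 0, 0]],
    [[0, 0, 0.04], [0, 0, 0]],
    [[0, 0, 0.02], [0, 0, 0]],
    [[0, 0, 0.01], [0, 0, 0]],
    [[0, 0, 0.002], [0, 0, 0]],
    [[0, 0, 0], [0, 0, 0]],
    [[0, 0, 0], [0, 0, 0]]
  ]
}}

```text
time: 7.95
tool_pos: [502.5, -468.3, 38.9]
tcp_rot: [3.14, 0.001, 1.606]
contact_force: [-1.0, -0.2, -1.1]
grip_width: 44.0
finger_force: 30.0
```

{"fn": "servo_tool", "kwargs": {
  "deltas": [
    [[0, 0, 0.001], [0, 0, 0]],
    [[0, 0, 0], [0, 0, 0]]
  ]
}}

```text
time: 8.2
tool_pos: [502.0, -468.0, 36.8]
tcp_rot: [3.141, 0.0, 1.606]
contact_force: [-0.3, 0.1, -0.4]
grip_width: 44.0
finger_force: 30.0
```

{"fn": "servo_tool", "kwargs": {
  "deltas": [
    [[0, 0, 0.001], [0, 0, 0]],
    [[0, 0, 0.0005], [0, 0, 0]],
    [[0, 0, 0], [0, 0, 0]]
  ]
}}

```text
time: 8.57
tool_pos: [502.0, -467.9, 35.1]
tcp_rot: [-3.142, -0.0, 1.606]
contact_force: [-1.3, 0.2, -1.7]
grip_width: 43.9
finger_force: 30.0
```

{"fn": "servo_tool", "kwargs": {
  "deltas": [
    [[0, 0, 0], [0, 0, 0]],
    [[0, 0, 0], [0, 0, 0]],
    [[0, 0, 0], [0, 0, 0]]
  ],
  "fingers": 0.63
}}

```text
time: 8.95
tool_pos: [502.0, -468.0, 35.3]
tcp_rot: [3.141, 0.0, 1.606]
contact_force: [-0.4, 0.9, 0.4]
grip_width: 57.7
finger_force: 0.0
```

```bash
python3 -c "
from h import *
go((502,-468,140,92),(553,-267,140,57),(553,-267,4,57))"
```

```text
t 8.95 at [ 502.  -468.    35.3] yaw 92.0 rp [1.7999e+02 1.0000e-02] F [-0.4  0.9  0.4] w 57.7 q6 -0.9
(502, -468, 140, 92) turn 0.0 shift [   0.    -0.  -104.7]
(553, -267, 140, 57) turn 35 shift [196.3 -66.7  -0. ]
(553, -267, 4, 57) turn 0 shift [ -0.  -0. 136.]
```

{"fn": "servo_tool", "kwargs": {
  "deltas": [
    [[0, 0, -0.02], [0, 0, 0]],
    [[0, 0, -0.045], [0, 0, 0]],
    [[0, 0, -0.04], [0, 0, 0]],
    [[0, 0, 0], [0, 0, 8.75]],
    [[0, 0, 0], [0, 0, 8.75]],
    [[0, 0, 0], [0, 0, 8.75]],
    [[0, 0, 0], [0, 0, 8.75]],
    [[0.0395, -0.0135, 0], [0, 0, 0]],
    [[0.0395, -0.0135, 0], [0, 0, 0]],
    [[0.0395, -0.0135, 0], [0, 0, 0]],
    [[0.0395, -0.0135, 0], [0, 0, 0]],
    [[0.0395, -0.0135, 0], [0, 0, 0]],
    [[0, 0, 0.04], [0, 0, 0]],
    [[0, 0, 0.04], [0, 0, 0]],
    [[0, 0, 0], [0, 0, 0]],
    [[0, 0, 0], [0, 0, 0]]
  ],
  "fingers": 0.45
}}

```text
time: 10.95
tool_pos: [553.9, -266.3, 62.4]
tcp_rot: [3.139, -0.0, 0.995]
contact_force: [0.0, -0.6, 0.9]
grip_width: 41.4
finger_force: 0.0
```

```bash
python3 - <<'E'
from h import *
t=bot.capture('top')[:,:,::-1]; s=bot.capture('scene')[:,:,::-1]; cv2.imwrite('pics/top3.png',t)
a=cv2.resize(t[200:290,360:500],(490,315),interpolation=cv2.INTER_CUBIC); b=cv2.resize(s[170:270,140:260],(378,315),interpolation=cv2.INTER_CUBIC)
im=cv2.resize(np.hstack([a,b]),(790,287)); cv2.imwrite('pics/c3.png',np.clip(im*1.5,0,255).astype('uint8'))
go((553,-267,5,57))
print(boomfit('top',t,(368,210,440,262)))
E
```

```text
t 11.05 at [ 554.  -266.5   62.6] yaw 57.0 rp [ 1.7977e+02 -1.0000e-02] F [-0.1  0.3 -0.1] w 41.4 q6 0.0
(553, -267, 5, 57) turn 0.0 shift [-1.  -0.6 57.6]
(array([ 557.6119 , -274.36615], dtype=float32), np.float32(90.70988), np.float32(211.62721), np.float32(156.14493), np.int32(2916))
```

View pics/c3.png

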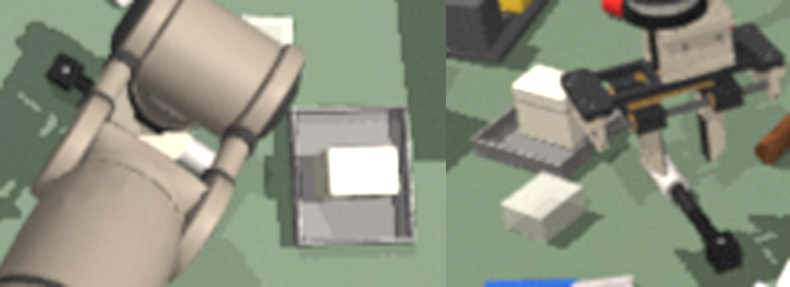

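The case stands upright in the tray. The gripper straddles the long boom's tube at the measured pose, so I lower and grip.

{"fn": "servo_tool", "kwargs": {
  "deltas": [
    [[-0.001, -0.001, 0.03], [0, 0, 0]],
    [[0, 0, 0.015], [0, 0, 0]],
    [[0, 0, 0.007], [0, 0, 0]],
    [[0, 0, 0.003], [0, 0, 0]],
    [[0, 0, 0], [0, 0, 0]],
    [[0, 0, 0], [0, 0, 0]]
  ]
}}

```text
time: 11.8
tool_pos: [551.9, -266.0, 5.8]
tcp_rot: [3.141, -0.0, 0.995]
contact_force: [1.1, -0.1, -0.1]
grip_width: 41.5
finger_force: 0.0
```

{"fn": "servo_tool", "kwargs": {
  "deltas": [
    [[0, 0, 0], [0, 0, 0]],
    [[0, 0, 0], [0, 0, 0]],
    [[0, 0, 0], [0, 0, 0]],
    [[0, 0, 0], [0, 0, 0]]
  ],
  "fingers": 0
}}

```text
time: 12.3
tool_pos: [551.8, -266.1, 5.4]
tcp_rot: [3.141, -0.0, 0.995]
contact_force: [1.6, -0.7, 1.3]
grip_width: 14.9
finger_force: 30.0
```

```bash
python3 - <<'E'
from h import *
c=np.array([582.3,-23.5]); a=np.radians(-10.9);Rj=np.array([[np.cos(a),-np.sin(a)],[np.sin(a),np.cos(a)]])
L=c+Rj@[70,0]; S=c+Rj@[-70,0]; print(L,S)
go((553,-267,125,57),(L[0],L[1],125,79.1))
E
```

```text
[651.03710989 -36.73668101] [513.56289011 -10.26331899]
t 12.3 at [ 551.8 -266.1    5.4] yaw 57.0 rp [179.95  -0.  ] F [ 1.6 -0.7  1.3] w 14.9 q6 0.0
(553, -267, 125, 57) turn 0.0 shift [-1.000e-01  1.500e+00 -1.196e+02]
(np.float64(651.037109888751), np.float64(-36.73668100929239), 125, 79.1) turn -22.1 shift [244.6  52.7   0. ]
```

{"fn": "servo_tool", "kwargs": {
  "deltas": [
    [[0, 0, -0.01], [0, 0, 0]],
    [[0, 0, -0.025], [0, 0, 0]],
    [[0, 0, -0.045], [0, 0, 0]],
    [[0, 0, -0.03], [0, 0, 0]],
    [[0, 0, -0.01], [0, 0, 0]],
    [[0, 0, 0], [0, 0, -7.4]],
    [[0, 0, 0], [0, 0, -7.4]],
    [[0, 0, 0], [0, 0, -7.3]],
    [[0.02, 0.004, 0], [0, 0, 0]],
    [[0.04, 0.008, 0], [0, 0, 0]],
    [[0.04, 0.009, 0], [0, 0, 0]],
    [[0.04, 0.009, 0], [0, 0, 0]],
    [[0.04, 0.009, 0], [0, 0, 0]],
    [[0.04, 0.009, 0], [0, 0, 0]],
    [[0.025, 0.005, 0], [0, 0, 0]],
    [[0, 0, 0], [0, 0, 0]],
    [[0, 0, 0], [0, 0, 0]],
    [[0, 0, 0], [0, 0, 0]]
  ]
}}

```text
time: 14.55
tool_pos: [649.4, -36.0, 125.1]
tcp_rot: [-3.141, 0.0, 1.379]
contact_force: [0.8, 0.3, -1.4]
grip_width: 15.7
finger_force: 30.0
```

```bash
python3 - <<'E'
from h import *
go((651,-36.7,70,79.1))
t=bot.capture('top')[:,:,::-1]; s=bot.capture('scene')[:,:,::-1]; cv2.imwrite('pics/top4.png',t); cv2.imwrite('pics/scene4.png',s)
a=cv2.resize(t[170:270,270:380],(396,360),interpolation=cv2.INTER_CUBIC); b=cv2.resize(s[200:320,220:360],(404,346),interpolation=cv2.INTER_CUBIC)
im=np.hstack([a[:346],b]); cv2.imwrite('pics/c4.png',np.clip(im*1.5,0,255).astype('uint8'))
E
```

```text
t 14.55 at [649.4 -36.  125.1] yaw 79.0 rp [-179.97    0.  ] F [ 0.8  0.3 -1.4] w 15.7 q6 0.02
(651, -36.7, 70, 79.1) turn -0.1 shift [-0.4  1.7 55.1]
```

View pics/c4.png

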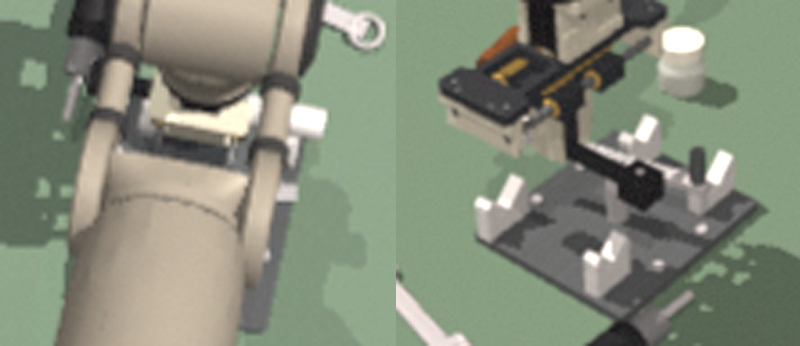

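```bash
python3 - <<'E'
from h import *
a=np.radians(79);u=np.array([np.cos(a),np.sin(a)]);p=np.array([649.4,-36])
print('tip exp sc',proj('scene',[*(p+u*81),132.7]),'sleeve end top exp',proj('top',[*(p-u*95),132.7]),proj('top',[*(p-u*80),132.7]))
s=cv2.imread('pics/scene4.png');hsv,g=feats(s);mk,c,ar=biggest(hsv[:,:,2]<45,(296,253,315,275));ys,xs=np.nonzero(mk);print('seen tip',c,ar,xs.min(),xs.max(),ys.min(),ys.max())
t=cv2.imread('pics/top4.png');hsv,g=feats(t);mk,c,ar=biggest((hsv[:,:,2]>120)&(g<8),(346,195,366,215));ys,xs=np.nonzero(mk);print('seen sleeve',c,ar,xs.min(),xs.max(),ys.min(),ys.max())
E
```

```text
tip exp sc [[303.81230622 263.58250492]] sleeve end top exp [[359.68846677 203.9553604 ]] [[354.52007261 202.90244273]]
seen tip [303.85  263.975] 200 296 312 256 272
seen sleeve [351.99337748 203.12582781] 151 346 360 196 214
```

{"fn": "servo_tool", "kwargs": {
  "deltas": [
    [[0, 0.0015, 0.02], [0, 0, 0]],
    [[0, 0, 0.025], [0, 0, 0]],
    [[0, 0, 0.015], [0, 0, 0]],
    [[0, 0, 0.007], [0, 0, 0]],
    [[0, 0, 0.005], [0, 0, 0]],
    [[0, 0, 0.004], [0, 0, 0]],
    [[0, 0, 0.002], [0, 0, 0]],
    [[0, 0, 0], [0, 0, 0]],
    [[0, 0, 0], [0, 0, 0]]
  ]
}}

```text
time: 15.78
tool_pos: [651.4, -35.5, 47.5]
tcp_rot: [3.141, -0.0, 1.381]
contact_force: [0.3, -0.2, -1.8]
grip_width: 14.8
finger_force: 30.0
```

{"fn": "servo_tool", "kwargs": {
  "deltas": [
    [[0, 0, 0.001], [0, 0, 0]],
    [[0, 0, 0.001], [0, 0, 0]],
    [[0, 0, 0], [0, 0, 0]]
  ]
}}

```text
time: 16.15
tool_pos: [651.2, -35.5, 45.1]
tcp_rot: [-3.141, -0.0, 1.381]
contact_force: [0.6, 0.5, -2.2]
grip_width: 15.1
finger_force: 30.0
```

{"fn": "servo_tool", "kwargs": {
  "deltas": [
    [[0, 0, 0.001], [0, 0, 0]],
    [[0, 0, 0.001], [0, 0, 0]],
    [[0, 0, 0], [0, 0, 0]]
  ]
}}

```text
time: 16.52
tool_pos: [651.8, -35.6, 43.6]
tcp_rot: [3.14, -0.0, 1.381]
contact_force: [1.5, 0.3, 0.4]
grip_width: 15.1
finger_force: 30.0
```

{"fn": "servo_tool", "kwargs": {
  "deltas": [
    [[0, 0, 0.0005], [0, 0, 0]],
    [[0, 0, 0.0005], [0, 0, 0]],
    [[0, 0, 0], [0, 0, 0]]
  ]
}}

```text
time: 16.9
tool_pos: [652.2, -35.7, 43.1]
tcp_rot: [3.139, -0.0, 1.381]
contact_force: [2.3, -0.9, 4.8]
grip_width: 14.8
finger_force: 30.0
```

{"fn": "servo_tool", "kwargs": {
  "deltas": [
    [[0, 0, 0], [0, 0, 0]],
    [[0, 0, 0], [0, 0, 0]],
    [[0, 0, 0], [0, 0, 0]]
  ],
  "fingers": 0.42
}}

```text
time: 17.27
tool_pos: [650.7, -35.4, 41.6]
tcp_rot: [-3.14, -0.0, 1.381]
contact_force: [-0.2, 0.3, -0.1]
grip_width: 37.5
finger_force: 0.0
```

```bash
python3 - <<'E'
from h import *
go((652,-35.7,150,79.1),(491.7,259.5,150,114.2),(491.7,259.5,60,114.2))
E
```

```text
t 17.27 at [650.7 -35.4  41.6] yaw 79.1 rp [-179.91   -0.  ] F [-0.2  0.3 -0.1] w 37.5 q6 0.02
(652, -35.7, 150, 79.1) turn 0.0 shift [-1.000e-01  1.400e+00 -1.084e+02]
(491.7, 259.5, 150, 114.2) turn -35.1 shift [335.  -25.2  -0. ]
(491.7, 259.5, 60, 114.2) turn -0.0 shift [ 0. -0. 90.]
```

{"fn": "servo_tool", "kwargs": {
  "deltas": [
    [[0, 0, -0.02], [0, 0, 0]],
    [[0, 0, -0.045], [0, 0, 0]],
    [[0, 0, -0.045], [0, 0, 0]],
    [[0, 0, 0], [0, 0, -8.8]],
    [[0, 0, 0], [0, 0, -8.8]],
    [[0, 0, 0], [0, 0, -8.8]],
    [[0, 0, 0], [0, 0, -8.7]],
    [[0.0418, -0.003, 0], [0, 0, 0]],
    [[0.0418, -0.003, 0], [0, 0, 0]],
    [[0.0418, -0.003, 0], [0, 0, 0]],
    [[0.0418, -0.003, 0], [0, 0, 0]],
    [[0.0418, -0.003, 0], [0, 0, 0]],
    [[0.0418, -0.003, 0], [0, 0, 0]],
    [[0.0418, -0.003, 0], [0, 0, 0]],
    [[0.0418, -0.003, 0], [0, 0, 0]],
    [[0, 0, 0.04], [0, 0, 0]],
    [[0, 0, 0.04], [0, 0, 0]],
    [[0, 0, 0], [0, 0, 0]],
    [[0, 0, 0], [0, 0, 0]]
  ]
}}

```text
time: 19.65
tool_pos: [492.9, 259.8, 73.4]
tcp_rot: [3.14, 0.0, 1.993]
contact_force: [0.2, 0.4, 0.7]
grip_width: 38.7
finger_force: 0.0
```

```bash
python3 - <<'E'
from h import *
go((491.7,259.5,5.5,114.2))
t=bot.capture('top')[:,:,::-1]; s=bot.capture('scene')[:,:,::-1]; cv2.imwrite('pics/top5.png',t); cv2.imwrite('pics/scene5.png',s)
a=cv2.resize(t[170:270,280:370],(324,360),interpolation=cv2.INTER_CUBIC); b=cv2.resize(s[220:320,230:460],(800,348)[:1]+(348,),interpolation=cv2.INTER_CUBIC)
b=cv2.resize(b,(470,204)); im=np.zeros((360,794,3),'uint8'); im[:,:324]=a; im[:204,324:]=b; cv2.imwrite('pics/c5.png',np.clip(im*1.5,0,255).astype('uint8'))
E
```

```text
t 19.65 at [492.9 259.8  73.4] yaw 114.2 rp [179.91   0.  ] F [0.2 0.4 0.7] w 38.7 q6 -0.08
(491.7, 259.5, 5.5, 114.2) turn 0.0 shift [ 0.2 -1.2 67.9]
```

View pics/c5.png

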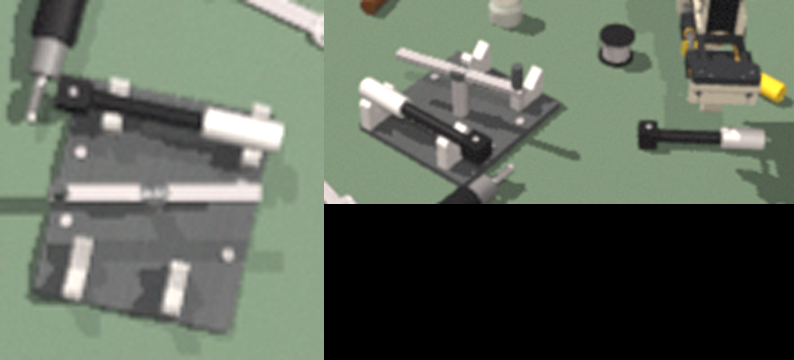

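{"fn": "servo_tool", "kwargs": {
  "deltas": [
    [[0, -0.001, 0.03], [0, 0, 0]],
    [[0, 0, 0.02], [0, 0, 0]],
    [[0, 0, 0.01], [0, 0, 0]],
    [[0, 0, 0.006], [0, 0, 0]],
    [[0, 0, 0.001], [0, 0, 0]],
    [[0, 0, 0], [0, 0, 0]],
    [[0, 0, 0], [0, 0, 0]]
  ]
}}

```text
time: 20.62
tool_pos: [491.6, 259.4, 5.7]
tcp_rot: [3.141, 0.0, 1.994]
contact_force: [-0.2, 0.0, 0.0]
grip_width: 38.4
finger_force: 0.0
```

{"fn": "servo_tool", "kwargs": {
  "deltas": [
    [[0, 0, 0], [0, 0, 0]],
    [[0, 0, 0], [0, 0, 0]],
    [[0, 0, 0], [0, 0, 0]],
    [[0, 0, 0], [0, 0, 0]]
  ],
  "fingers": 0
}}

```text
time: 21.12
tool_pos: [491.3, 259.2, 5.3]
tcp_rot: [3.141, -0.0, 1.994]
contact_force: [0.2, 0.2, 0.2]
grip_width: 14.8
finger_force: 30.0
```

```bash
python3 - <<'E'
from h import *
go((491.7,259.5,125,114.2),(514,-10,125,79.1))
E
```

```text
t 21.12 at [491.3 259.2   5.3] yaw 114.2 rp [179.98  -0.  ] F [0.2 0.2 0.2] w 14.8 q6 -0.08
(491.7, 259.5, 125, 114.2) turn 0.0 shift [ 1.000e-01  4.000e-01 -1.197e+02]
(514, -10, 125, 79.1) turn 35.1 shift [-260.4   72.9    0. ]
```

{"fn": "servo_tool", "kwargs": {
  "deltas": [
    [[0, 0, -0.01], [0, 0, 0]],
    [[0, 0, -0.025], [0, 0, 0]],
    [[0, 0, -0.045], [0, 0, 0]],
    [[0, 0, -0.03], [0, 0, 0]],
    [[0, 0, -0.012], [0, 0, 0]],
    [[0, 0, 0], [0, 0, 8.8]],
    [[0, 0, 0], [0, 0, 8.8]],
    [[0, 0, 0], [0, 0, 8.8]],
    [[0, 0, 0], [0, 0, 8.7]],
    [[-0.02, 0.006, 0], [0, 0, 0]],
    [[-0.04, 0.011, 0], [0, 0, 0]],
    [[-0.04, 0.011, 0], [0, 0, 0]],
    [[-0.04, 0.011, 0], [0, 0, 0]],
    [[-0.04, 0.011, 0], [0, 0, 0]],
    [[-0.04, 0.011, 0], [0, 0, 0]],
    [[-0.025, 0.007, 0], [0, 0, 0]],
    [[-0.015, 0.005, 0], [0, 0, 0]],
    [[0, 0, 0], [0, 0, 0]],
    [[0, 0, 0], [0, 0, 0]]
  ]
}}

```text
time: 23.5
tool_pos: [513.6, -9.3, 127.1]
tcp_rot: [-3.141, -0.0, 1.382]
contact_force: [0.0, 1.1, -1.4]
grip_width: 15.1
finger_force: 30.0
```

```bash
python3 - <<'E'
from h import *
go((514,-10,70,79.1))
o=bot.get_obs(); p=o['tool_pos']; a=o['tcp_rot'][2]+np.pi; u=np.array([np.cos(a),np.sin(a)])
s=bot.capture('scene')[:,:,::-1]; t=bot.capture('top')[:,:,::-1]; cv2.imwrite('pics/scene6.png',s); cv2.imwrite('pics/top6.png',t)
pt=lambda d:[*(p[:2]+u*d),p[2]+7.7]
print('exp sc: tip',proj('scene',pt(63)),'sleeve mid',proj('scene',pt(-50)),'end',proj('scene',pt(-75)),'top:',proj('top',pt(-50)),proj('top',pt(63)))
q=proj('scene',pt(-50))[0].astype(int)
hsv,g=feats(s);mk,c,ar=biggest((hsv[:,:,2]>120)&(g<8),(q[0]-14,q[1]-14,q[0]+22,q[1]+14));ys,xs=np.nonzero(mk);print('seen sleeve',c,ar,xs.min(),xs.max(),ys.min(),ys.max())
b=cv2.resize(s[200:320,230:370],(700,600),interpolation=cv2.INTER_CUBIC); cv2.imwrite('pics/c6.png',np.clip(b*1.5,0,255).astype('uint8'))
E
```

```text
t 23.5 at [513.6  -9.3 127.1] yaw 79.2 rp [-1.7996e+02 -2.0000e-02] F [ 0.   1.1 -1.4] w 15.1 q6 0.02
(514, -10, 70, 79.1) turn 0.1 shift [-0.7  0.6 57.1]
exp sc: tip [[294.65284532 213.59567764]] sleeve mid [[330.02429246 229.62421994]] end [[338.25467866 233.3538127 ]] top: [[299.67412197 240.88682427]] [[338.88225512 248.87497233]]
seen sleeve [328.05825243 227.98058252] 103 320 336 222 234
```

View pics/c6.png

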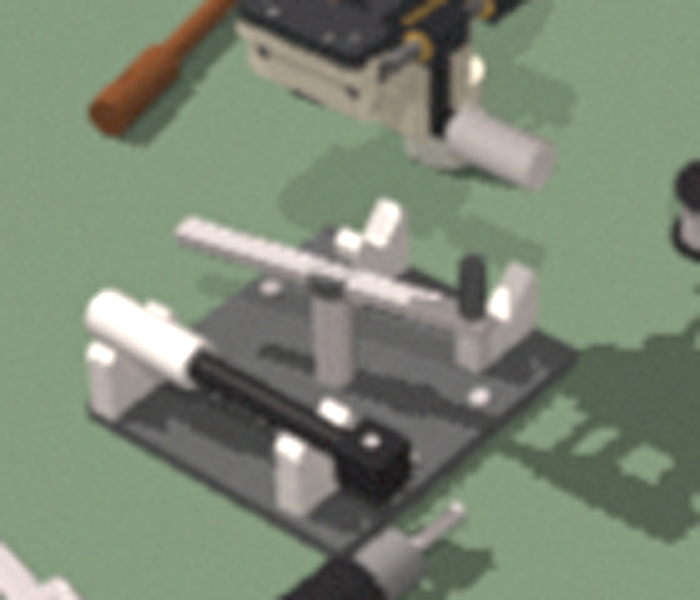

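{"fn": "servo_tool", "kwargs": {
  "deltas": [
    [[-0.0005, 0.001, 0.02], [0, 0, 0]],
    [[0, 0, 0.025], [0, 0, 0]],
    [[0, 0, 0.015], [0, 0, 0]],
    [[0, 0, 0.008], [0, 0, 0]],
    [[0, 0, 0.006], [0, 0, 0]],
    [[0, 0, 0.004], [0, 0, 0]],
    [[0, 0, 0.002], [0, 0, 0]],
    [[0, 0, 0], [0, 0, 0]],
    [[0, 0, 0], [0, 0, 0]]
  ]
}}

```text
time: 24.72
tool_pos: [514.9, -10.6, 47.5]
tcp_rot: [3.141, -0.0, 1.381]
contact_force: [1.0, 0.6, -1.0]
grip_width: 15.0
finger_force: 30.0
```

{"fn": "servo_tool", "kwargs": {
  "deltas": [
    [[0, 0, 0.001], [0, 0, 0]],
    [[0, 0, 0.001], [0, 0, 0]],
    [[0, 0, 0], [0, 0, 0]]
  ]
}}

```text
time: 25.1
tool_pos: [514.7, -10.6, 45.1]
tcp_rot: [-3.141, -0.0, 1.381]
contact_force: [-1.0, 1.2, -1.2]
grip_width: 15.3
finger_force: 30.0
```

{"fn": "servo_tool", "kwargs": {
  "deltas": [
    [[0, 0, 0.001], [0, 0, 0]],
    [[0, 0, 0.001], [0, 0, 0]],
    [[0, 0, 0], [0, 0, 0]]
  ]
}}

```text
time: 25.48
tool_pos: [514.8, -10.6, 43.2]
tcp_rot: [3.142, -0.0, 1.381]
contact_force: [0.9, -0.5, -1.3]
grip_width: 14.7
finger_force: 30.0
```

{"fn": "servo_tool", "kwargs": {
  "deltas": [
    [[0, 0, 0.0005], [0, 0, 0]],
    [[0, 0, 0.0005], [0, 0, 0]],
    [[0, 0, 0], [0, 0, 0]]
  ]
}}

```text
time: 25.85
tool_pos: [515.1, -10.6, 42.4]
tcp_rot: [3.141, -0.0, 1.381]
contact_force: [0.8, -0.7, 0.9]
grip_width: 14.7
finger_force: 30.0
```

Within 1 mm of the seat and just touching. I release, rise, and prepare for the keeper.

{"fn": "servo_tool", "kwargs": {
  "deltas": [
    [[0, 0, 0.0005], [0, 0, 0]],
    [[0, 0, 0], [0, 0, 0]]
  ]
}}

```text
time: 26.1
tool_pos: [515.2, -10.6, 42.2]
tcp_rot: [3.14, -0.0, 1.381]
contact_force: [0.4, 0.2, 5.2]
grip_width: 14.9
finger_force: 30.0
```

{"fn": "servo_tool", "kwargs": {
  "deltas": [
    [[0, 0, 0], [0, 0, 0]],
    [[0, 0, 0], [0, 0, 0]],
    [[0, 0, 0], [0, 0, 0]],
    [[0, 0, -0.02], [0, 0, 0]],
    [[0, 0, -0.045], [0, 0, 0]],
    [[0, 0, -0.035], [0, 0, 0]],
    [[0, 0, 0], [0, 0, 0]],
    [[0, 0, 0], [0, 0, 0]]
  ],
  "fingers": 0.42
}}

```text
time: 27.1
tool_pos: [514.1, -10.5, 140.9]
tcp_rot: [-3.14, -0.0, 1.381]
contact_force: [-1.1, -0.0, -0.0]
grip_width: 38.7
finger_force: 0.0
```

```bash
python3 - <<'E'
from h import *
S=4
s=cv2.imread('pics/scene6.png'); hsv,g=feats(cv2.resize(s,None,fx=S,fy=S,interpolation=cv2.INTER_CUBIC))
mk,c,ar=biggest(hsv[:,:,2]<70,(318*S,248*S,330*S,266*S)); ys,xs=np.nonzero(mk); print('tab px x',xs.min()/S,xs.max()/S,'y',ys.min()/S,ys.max()/S,'c',c/S)
uv=c/S
for z in(94,96,98): print(z,ray('scene',uv,z)[0,:2].round(1))
t=cv2.imread('pics/top5.png'); hsv,g=feats(cv2.resize(t,None,fx=S,fy=S,interpolation=cv2.INTER_CUBIC))
mk,c,ar=biggest(hsv[:,:,2]<62,(293*S,218*S,301*S,229*S)); ys,xs=np.nonzero(mk); print('tab top px',c/S,ar/16,[v/S for v in(xs.min(),xs.max(),ys.min(),ys.max())],ray('top',c/S,108)[0])
c0=np.array([583,-23.5]); 
for k in(.15,.2,.25): 
    a=np.radians(79.1)+k; print(k,c0+77*np.array([np.cos(a),np.sin(a)]))
go((572,53,150,79))
E
```

```text
tab px x 318.0 327.0 y 251.0 263.75 c [323.84399309 257.48206569]
94 [581.6  52.7]
96 [583.9  53.8]
98 [586.1  54.9]
tab top px [297.11160714 226.47098214] 21.0 [np.float64(293.75), np.float64(300.75), np.float64(223.5), np.float64(228.25)] [567.67190419  48.92246649 108.        ]
0.15 [586.09771222  53.43766424]
0.2 [582.24856034  53.49633328]
0.25 [578.40128667  53.36255158]
t 27.1 at [514.1 -10.5 140.9] yaw 79.1 rp [-179.92   -0.  ] F [-1.1 -0.  -0. ] w 38.7 q6 0.02
(572, 53, 150, 79) turn 0.1 shift [73.4 44.7 -9.1]
```

{"fn": "servo_tool", "kwargs": {
  "deltas": [
    [[0, 0, 0], [0, 0, -5.7]],
    [[0, 0, 0], [0, 0, -5.6]],
    [[0.021, 0.023, 0], [0, 0, 0]],
    [[0.021, 0.023, 0], [0, 0, 0]],
    [[0.0215, 0.0235, 0], [0, 0, 0]],
    [[0, 0, 0], [0, 0, 0]],
    [[0, 0, 0], [0, 0, 0]]
  ]
}}

```text
time: 27.98
tool_pos: [582.6, 53.1, 140.3]
tcp_rot: [-3.138, 0.0, 1.578]
contact_force: [0.0, 1.1, 0.6]
grip_width: 38.6
finger_force: 0.0
```

```bash
python3 - <<'E'
from h import *
go((583,53.5,87,90.4))
s=bot.capture('scene')[:,:,::-1]; cv2.imwrite('pics/scene7.png',s)
b=cv2.resize(s[200:320,230:370],(700,600),interpolation=cv2.INTER_CUBIC); cv2.imwrite('pics/c7.png',np.clip(b*1.5,0,255).astype('uint8'))
E
```

```text
t 27.98 at [582.6  53.1 140.3] yaw 90.4 rp [-179.82    0.  ] F [0.  1.1 0.6] w 38.6 q6 -0.05
(583, 53.5, 87, 90.4) turn 0.0 shift [ 0.4  0.4 53.3]
```

View pics/c7.png

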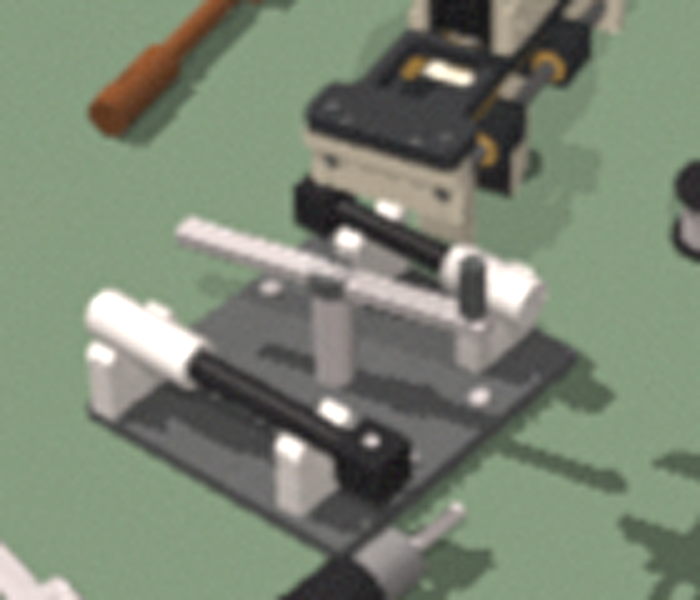

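Both booms sit level in their notches, sleeves in the deep ones. The fingers are above the tab at (470,285), so I lower them over it and narrow the gap.

{"fn": "servo_tool", "kwargs": {
  "deltas": [
    [[0, 0, 0.025], [0, 0, 0]],
    [[0, 0, 0.018], [0, 0, 0]],
    [[0, 0, 0.01], [0, 0, 0]],
    [[0, 0, 0], [0, 0, 0]],
    [[0, 0, 0], [0, 0, 0]]
  ]
}}

```text
time: 28.65
tool_pos: [584.2, 53.2, 89.5]
tcp_rot: [3.14, -0.0, 1.578]
contact_force: [0.1, 0.7, 0.4]
grip_width: 38.2
finger_force: 0.0
```

{"fn": "servo_tool", "kwargs": {
  "deltas": [
    [[0, 0, 0], [0, 0, 0]],
    [[0, 0, 0], [0, 0, 0]],
    [[0, 0, 0], [0, 0, 0]]
  ],
  "fingers": 0.24
}}

```text
time: 29.02
tool_pos: [583.9, 53.5, 88.9]
tcp_rot: [3.141, -0.0, 1.578]
contact_force: [0.2, -0.1, -0.0]
grip_width: 22.2
finger_force: 0.0
```

{"fn": "servo_tool", "kwargs": {
  "deltas": [
    [[-0.0007, -0.0106, 0], [0, 0, -7.9]],
    [[-0.0007, -0.0106, 0], [0, 0, -7.9]],
    [[-0.0007, -0.0106, 0], [0, 0, -7.9]],
    [[-0.0007, -0.0106, 0], [0, 0, -7.9]],
    [[-0.0007, -0.0106, 0], [0, 0, -7.9]],
    [[-0.0007, -0.0106, 0], [0, 0, -7.9]],
    [[-0.0007, -0.0106, 0], [0, 0, -7.9]],
    [[-0.0007, -0.0106, 0], [0, 0, -7.9]],
    [[-0.0007, -0.0106, 0], [0, 0, -7.9]],
    [[0, 0, 0], [0, 0, 0]],
    [[0, 0, 0], [0, 0, 0]]
  ]
}}

```text
time: 30.4
tool_pos: [511.2, 1.2, 88.8]
tcp_rot: [3.141, 0.0, 2.816]
contact_force: [0.0, 0.2, 1.1]
grip_width: 21.9
finger_force: 0.0
```

```bash
python3 - <<'E'
from h import *
go()
p=bot.get_obs()['tool_pos'][:2]-[583,-23.5]; print(np.hypot(*p),np.degrees(np.arctan2(p[1],p[0])))
E
```

```text
t 30.4 at [511.2   1.2  88.8] yaw 161.4 rp [1.7999e+02 1.0000e-02] F [0.  0.2 1.1] w 21.9 q6 -1.39
75.87346302886993 161.0298024752603
```

{"fn": "servo_tool", "kwargs": {
  "deltas": [
    [[0, -0.0054, 0], [0, 0, -4]],
    [[0, -0.0034, 0], [0, 0, -2.5]],
    [[0, -0.002, 0], [0, 0, -1.5]],
    [[0, 0, 0], [0, 0, 0]],
    [[0, 0, 0], [0, 0, 0]]
  ]
}}

```text
time: 31.02
tool_pos: [508.0, -9.2, 88.7]
tcp_rot: [3.142, -0.0, 2.958]
contact_force: [-0.2, -0.3, 0.6]
grip_width: 21.8
finger_force: 0.0
```

{"fn": "servo_tool", "kwargs": {
  "deltas": [
    [[0, -0.001, 0], [0, 0, 0]],
    [[0, -0.001, 0], [0, 0, 0]],
    [[0, 0, 0], [0, 0, 0]]
  ]
}}

```text
time: 31.4
tool_pos: [507.6, -11.4, 88.7]
tcp_rot: [3.142, -0.0, 2.959]
contact_force: [0.1, 0.4, 0.1]
grip_width: 22.0
finger_force: 0.2
```

{"fn": "servo_tool", "kwargs": {
  "deltas": [
    [[0, -0.001, 0], [0, 0, 0]],
    [[0, -0.0005, 0], [0, 0, 0]],
    [[0, 0, 0], [0, 0, 0]]
  ]
}}

```text
time: 31.78
tool_pos: [507.4, -12.7, 88.7]
tcp_rot: [3.141, -0.0, 2.959]
contact_force: [-0.7, 1.6, 0.2]
grip_width: 22.1
finger_force: 0.9
```

{"fn": "servo_tool", "kwargs": {
  "deltas": [
    [[0, -0.0007, 0], [0, 0, 0]],
    [[0, 0, 0], [0, 0, 0]]
  ]
}}

```text
time: 32.02
tool_pos: [507.4, -12.8, 88.7]
tcp_rot: [3.14, 0.0, 2.959]
contact_force: [1.2, 5.8, 0.2]
grip_width: 22.0
finger_force: 2.6
```

{"fn": "servo_tool", "kwargs": {
  "deltas": [
    [[0, -0.0007, 0], [0, 0, 0]],
    [[0, 0, 0], [0, 0, 0]]
  ]
}}

```text
time: 32.28
tool_pos: [507.3, -12.9, 88.7]
tcp_rot: [3.139, 0.0, 2.958]
contact_force: [1.6, 8.0, -0.7]
grip_width: 22.2
finger_force: 4.1
```

At the stop: the force rises with no further motion. I back off, lift clear and check.

{"fn": "servo_tool", "kwargs": {
  "deltas": [
    [[0, 0.003, 0], [0, 0, 0]],
    [[0, 0.001, 0], [0, 0, 0]],
    [[0, 0, 0], [0, 0, 0]],
    [[0, 0, -0.02], [0, 0, 0]],
    [[0, 0, -0.045], [0, 0, 0]],
    [[0, 0, -0.05], [0, 0, 0]],
    [[0.05, 0, -0.03], [0, 0, 0]],
    [[0.05, -0.02, 0], [0, 0, 0]],
    [[0.04, -0.045, 0], [0, 0, 0]],
    [[0, -0.055, 0], [0, 0, 0]],
    [[0, -0.055, 0], [0, 0, 0]],
    [[0, -0.055, 0], [0, 0, 0]],
    [[0, 0, 0], [0, 0, 0]],
    [[0, 0, 0], [0, 0, 0]]
  ]
}}

```text
time: 34.02
tool_pos: [328.1, -210.7, 233.5]
tcp_rot: [3.141, -0.0, 2.958]
contact_force: [0.5, 0.3, 0.9]
grip_width: 21.8
finger_force: 0.0
```

```bash
python3 - <<'E'
from h import *
go()
s=bot.capture('scene')[:,:,::-1]; t=bot.capture('top')[:,:,::-1]; cv2.imwrite('pics/scene8.png',s); cv2.imwrite('pics/top8.png',t)
a=cv2.resize(t[180:270,280:370],(400,400),interpolation=cv2.INTER_CUBIC); b=cv2.resize(s[220:320,235:360],(400,320),interpolation=cv2.INTER_CUBIC)
im=np.zeros((600,800,3),'uint8'); im[:400,:400]=a; im[:320,400:]=b; im[320:,400:]=cv2.resize(s[120:400,130:530],(400,280)); im[400:,:400]=cv2.resize(t[140:340,190:510],(320,200)).repeat(1,0)[:, :400] if 0 else cv2.resize(t[140:340,190:510],(400,200))
cv2.imwrite('pics/c8.png',np.clip(im*1.5,0,255).astype('uint8'))
E
```

```text
t 34.02 at [ 328.1 -210.7  233.5] yaw 169.5 rp [ 1.7996e+02 -3.0000e-02] F [0.5 0.3 0.9] w 21.8 q6 -2.16
```

View pics/c8.png

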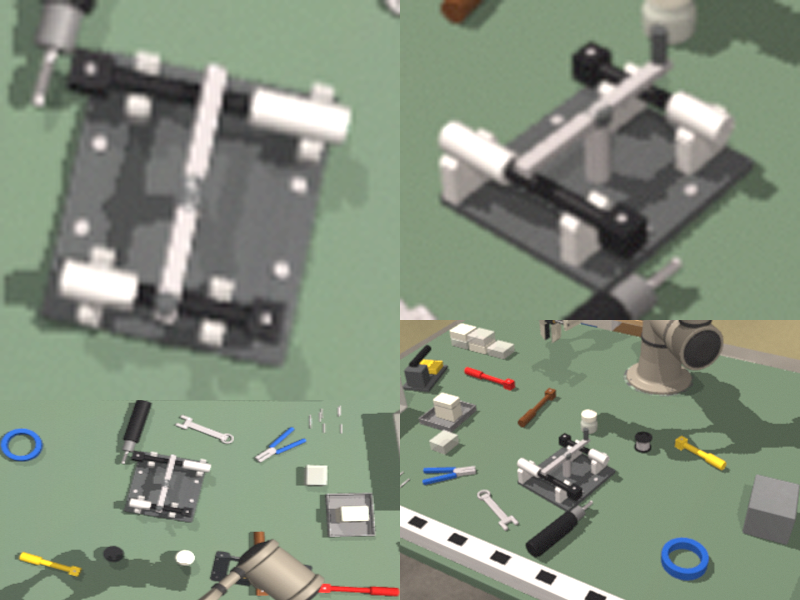

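The keeper lies across both seated booms, from (215,75) to (165,310) in the crop. The case is upright in the tray, the bystanders have not moved and the arm is clear.

```bash
python3 -c "
from plant import bot
print(bot.close_job())"
```

```text
the job is handed in; nothing more can be done
None
```

The job is handed in at about 34 s of the 72 s allowed: the case is upright in the tray, the long and then the short boom are seated with their sleeves in the deep notches, and the keeper is against its stop across both booms; level seating and untouched bystanders were judged by eye from the last pictures, and no score came back.

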